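# Start the lantern's base screw without crossing its thread

### The arm

A 6-joint arm with a two-finger parallel gripper is mounted at the origin on the work surface. World frame = base frame: x ahead of the robot, y to its left, z up, the work surface at z = 0. Lengths are in mm, angles in rad, forces in N, time in s.
With the tool pointing down it reaches from about 275 to 750 mm from the base axis. Payload 10.2 kg.
Tool frame: the origin (TCP) lies at the very end of the fingers, on their centre line; the grasp point (between the pads) lies 19 mm behind it; x points along the fingers, y is the direction in which the jaws open and shut, and the axes are right-handed (so a half turn about x gives the same grasp; the last joint's range is limited). The gripper opens to 85 mm and grips with 20 to 120 N. Pads are 22 mm wide; open, the fingers measure 114 mm over their backs; the gripper's body (76 mm by 85 mm) begins 54 mm behind the grasp point. The pads swing forward as they close: fully open they stand 13 mm farther back than shut.
Start: joints at [-1.34, 0.313, 1.498, -0, 1.331, -0.223], TCP at [230.14, -471.876, 231.294] pointing down, gripper open.
Joint ranges: [-2.94, 2.94], [-0.97, 2.17], [0.19, 2.56], [-1.23, 4.37], [0.02, 3.11], [-2.88, 2.88]. Speed limits (rad/s): [2.39, 2.39, 3.01, 3.14, 3.14, 3.14].

### API

Orientations are given as a unit quaternion [w, x, y, z].
In Python, from rig import ctrl, viewer, finish_job gives the robot as it stands.
- The arm moves only by the tool carry_out, never from a script. Its argument "targets" is a list of rows, each an object of numbers: "x", "y", "z": the shift along the world's x, y, z in m; "ax", "ay", "az": the turn, a rotation vector about the world's x, y, z in rad; "hand": the opening, from -1 (shut) to 1 (fully open). A call has 1 to 5 rows; each row is the pose to reach, as a shift and turn from the pose commanded when the call began; what a row does not reach only later rows make up. A row lasts 1/8 s, in which the tool goes at most 62.5 mm and 10.7 degrees, less where a joint would pass 70% of its speed; a pose out of reach is approached as far as the arm can. A call with a gripper value outside its range is refused whole. The fingers move at their own pace and stop on an object; "grip_force" is the grip in N (left out, the last holds). Time passes only in rows, so rows that repeat a pose let the fingers close. It gives the time, the measured TCP pose, the force and the opening at its end, in the units of the state.
- ctrl.sense(): the state, without advancing time (a new reading comes with each control period).
- viewer.capture(name): name is "scene" or "top" or "wrist"; returns the picture (400x640x3 uint8, blue, green, red); there is no depth.
- viewer.camera_info(name): a dict with "fx", "fy", "cx", "cy" (pixels), "k1" (the pictures are not rectified: a ray, as slopes to the right and down, at radius r is drawn at 1 + k1 r^2 times it, then the intrinsics apply), "R" (3x3) and "t" (3): a world point X has camera coordinates R X + t. Camera axes: x right, y down, z forward; pixel columns grow to the right and rows downward; lengths in mm; the calibration is good to about 2 mm. A picture is of the moment at which its call begins: read the wrist's pose just before it. camera_info takes no time and is no camera call; for the wrist camera it gives the pose at the moment of the call.
- finish_job(): hands the job in, once; it reports no verdict.
The state is a dict: "time_s": time; "joints": joint angles; "dq": joint speeds; "tau": joint torques, N m; "eef_pos": TCP position; "ee_rot": TCP orientation; "force": force on the tool from outside, world axes, zero at the start; "wrist_torque": the same for the moment, N m; "grip_width": opening from 0.0 (shut) to 1.0 (fully open).
Only numpy, scipy, OpenCV 4.12 (cv2) and the standard library are available. Lean on these libraries where they do the work, as an engineer would, in place of code of your own. Each camera call takes 0.05 s, during which the arm holds its last target. There are 200 camera calls.

### The job

Screw the T-headed screw in the upturned lantern's base fully home, clockwise, until its collar sits down flush on the base, then let go. Start it gently: if it goes stiff early, while it still stands proud, its threads are crossed, so stop at once, turn it back until it drops into the thread, and start again. Never wrench it round against a stop, and leave the tumbler, the battery box and the comb where they are.

Things in the scene. Friction and masses are not known exactly. Their poses are not given: they have to be found in the camera images.
- lantern: White camping lantern standing upside down on its lens, fixed to the table: a round body 116 mm across, its flat base on top, 107 mm above the table. Origin: centre of its underside on the table; z up, on the screw's axis.
- screw_head (a point): Centre of the steel T-head of the upright screw in the middle of the lantern's base: a flat bar 44 mm long (its x), 12 mm thick (y), 26 mm tall (z), on a 12 mm stem. 150 mm above the table at the start, 139 mm when home. It turns and slides on its upright axis. A 4 N spring draws it down; a firm grip holds it up, so let it sink: fingers 3 to 6 mm wider than the bar turn it and leave it free.
- collar (a point): Centre of the underside of the screw's round collar, 32 mm across and 4 mm thick, 32 mm below the head's centre. It stands 11 mm above the base at the start and rests on the base when home. Free turning takes under 0.05 N m.
- thread (a point): Point on the screw's axis at the base's top face, over the hidden thread: three equal starts 120 degrees apart, at an unknown angle. The screw starts clean or crossed; both look alike. Clean: clockwise from above it sinks 8 mm within 50 degrees, then 3 mm more, home after 60 to 85 degrees. Counter-clockwise of a clean start is a stop, and another lies about 28 degrees past home.
- bush (a joint): Turn of the plastic thread bush in the lantern (rad), 0 at the start; it gives way above 0.4 N m against a stop, ruined at 0.12 either way. Crossed: clockwise the screw does not sink and meets a hard stop within 40 degrees; counter-clockwise 60 to 65 degrees from that stop it drops 6 to 8 mm; from there clockwise it is home in about 36 degrees.
- tumbler_mid (a point): Steel tumbler, 72 mm across and 110 mm tall, upright on the table; the point is at its centre, half-way up. Bystander.
- clipbox_mid (a point): Red plastic battery clip box, 77 x 112 x 38 mm, lying on the table; the point is at its centre. Bystander.
- comb_mid (a point): Green plastic comb, 150 x 36 x 5 mm, lying flat on the table; the point is at its centre. Bystander.
Mind the look-alikes: they are no part of the job. Of the things that look like the lantern, the smallest one is meant.

How it is judged:
By the outcome, as a careful person would: the job done as asked, in the order asked, and still so for the second after the job is handed in, with the robot touching nothing.
It also fails if it takes over 72 s, if anything falls off the work surface, if the arm or the gripper's body presses on something with over 40 N, if the wrist force passes 120 N, or if a joint passes its speed limit or range.

## Working session

There is one attempt and no reset: what is moved stays moved. The work goes in short steps, Python scripts to look and compute and a tool call to move; the robot and the scene stay as the last step left them, time stands still between calls to the robot, and variables do not carry over. Pictures are saved under pics/ and viewed, about 8 in all and at most 12, crops included, and the job is handed in when it is done.

Besides the shell and the picture viewer there is one more tool, called after "Call:" by a JSON object that holds its "api" and its "payload". carry_out: Moves the arm, as the interface text tells. Its arguments: {"type":"object","properties":{"targets":{"type":"array"},"grip_force":{"type":"number"}},"required":["targets"]}

```bash
mkdir -p pics
cat > h.py <<'E'
import numpy as np, cv2
from rig import ctrl, viewer, finish_job
def ray(ci,u,v):
    d=np.array([(u-ci["cx"])/ci["fx"],(v-ci["cy"])/ci["fy"]]);s=d.copy()
    for _ in range(30): s=d/(1+ci["k1"]*(s@s))
    R=np.array(ci["R"]);t=np.array(ci["t"])
    return -R.T@t, R.T@np.array([s[0],s[1],1])
def onz(ci,u,v,z):
    o,d=ray(ci,u,v); return o+d*(z-o[2])/d[2]
def proj(ci,X):
    c=np.array(ci["R"])@np.array(X,float)+np.array(ci["t"]);s=c[:2]/c[2]
    s=s*(1+ci["k1"]*(s@s)); return s*[ci["fx"],ci["fy"]]+[ci["cx"],ci["cy"]]
E
python3 - <<'E'
from h import *
print(ctrl.sense())
a=viewer.capture("scene");b=viewer.capture("top")
cv2.imwrite("pics/scene.png",a);cv2.imwrite("pics/top.png",b)
cv2.imwrite("pics/both.png",cv2.resize(np.vstack([a,b]),None,fx=.75,fy=.75,interpolation=cv2.INTER_AREA))
for n in("scene","top"):
    c=viewer.camera_info(n);print(n,c)
E
```

```text
{'time_s': 0.0, 'joints': array([-1.34038262e+00,  3.13442062e-01,  1.49840850e+00, -1.62798815e-05,
        1.33098126e+00, -2.23384785e-01]), 'dq': array([ 0.00094791, -0.00235727,  0.00155601, -0.00056561,  0.00117469,
       -0.00165472]), 'tau': array([-2.02954601e-03, -4.12272727e+01, -2.59746730e+01, -3.82547305e-04,
        3.97802331e-03, -1.60205724e-05]), 'eef_pos': array([ 230.08663773, -471.62533101,  230.7498888 ]), 'ee_rot': array([-0.15863207, -0.68897508, -0.15950825,  0.68898934]), 'force': array([ 0.18848088, -0.32617099,  0.80224802]), 'wrist_torque': array([-0.02446837, -0.02469894, -0.0075002 ]), 'grip_width': 0.9980710289608001}
scene {'fx': 387.6014548326792, 'fy': 387.6014548326792, 'cx': 324.57857070037517, 'cy': 193.93570651610582, 'k1': -0.01979141097876261, 'R': array([[ 0.71042057,  0.70358949,  0.01626177],
       [ 0.44977839, -0.43613093, -0.77941594],
       [-0.5412966 ,  0.56102731, -0.62629573]]), 't': array([-422.8465968 , -155.72957155, 1496.22276594])}
top {'fx': 443.4363129284824, 'fy': 443.4363129284824, 'cx': 323.86896651225453, 'cy': 196.42674888424094, 'k1': -0.1119190588575182, 'R': array([[-0.00204188, -0.99977423,  0.02114975],
       [-0.98560418, -0.00156349, -0.16906201],
       [ 0.16905691, -0.02119049, -0.98537847]]), 't': array([ -22.06181307,  582.69363743, 1247.30834711])}
```

View pics/both.png

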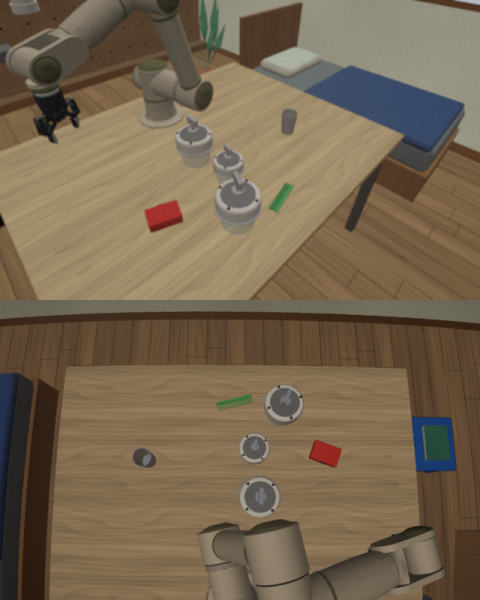

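Three lantern look-alikes in the top view (full-size pixels): (380,138), (339,197) and (346,263). The middle one at (339,197), which is (304,215) in the scene view, looks smallest. I'll measure its size and confirm in a crop.

Run:
```python
from h import *
b=cv2.imread("pics/top.png");a=cv2.imread("pics/scene.png")
c=viewer.camera_info("top");s=viewer.camera_info("scene")
hsv=cv2.cvtColor(b,cv2.COLOR_BGR2HSV)
m=((hsv[...,1]<60)).astype(np.uint8)*255
cs,_=cv2.findContours(m,cv2.RETR_EXTERNAL,cv2.CHAIN_APPROX_NONE)
for k in cs:
    A=cv2.contourArea(k)
    if 300<A<5000:
        e=cv2.minAreaRect(k);u,v=e[0]
        P=onz(c,u,v,107);w=np.linalg.norm(onz(c,u+e[1][0]/2,v,107)-onz(c,u-e[1][0]/2,v,107))
        print(A,np.round(e[0]),np.round(e[1]),P.round(),'width@107',round(w))
t=cv2.resize(b[160:235,295:385],None,fx=6,fy=6,interpolation=cv2.INTER_CUBIC)
q=cv2.resize(a[180:255,260:350],None,fx=6,fy=6,interpolation=cv2.INTER_CUBIC)
v=np.hstack([t,q]);cv2.imwrite("pics/c1.png",cv2.resize(v,None,fx=.74,fy=.74,interpolation=cv2.INTER_AREA))
```

```text
2332.5 [346. 262.] [56. 54.] [391. -80. 107.] width@107 153
574.0 [190. 211.] [30. 25.] [530. 352. 107.] width@107 86
1283.0 [338. 197.] [40. 41.] [571. -61. 107.] width@107 113
2163.5 [378. 140.] [53. 52.] [ 739. -177.  107.] width@107 153
```

View pics/c1.png

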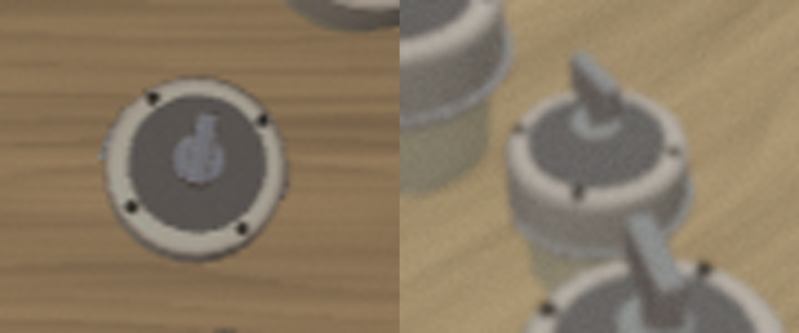

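Confirmed: the lantern at top pixel (338,197) measures about 113 mm across against 153 mm for the others, so it is the 116 mm one, centred near (571,-61). The bar runs roughly along world x, leaning right. I'll go above it and look from close by.

Call:
{"api": "carry_out", "payload": {"targets": [{"x": 0.03, "y": 0.03, "z": 0.05}, {"x": 0.07, "y": 0.08, "z": 0.09}, {"x": 0.11, "y": 0.13, "z": 0.09}, {"x": 0.15, "y": 0.18, "z": 0.09}, {"x": 0.19, "y": 0.23, "z": 0.09}]}}

```text
invalid input at $.targets[0]: expected keys x, y, z, ax, ay, az, hand
```

Call:
{"api": "carry_out", "payload": {"targets": [{"x": 0.04, "y": 0.045}, {"x": 0.08, "y": 0.09}, {"x": 0.11, "y": 0.13}, {"x": 0.14, "y": 0.17}, {"x": 0.15, "y": 0.18}]}}

```text
invalid input at $.targets[0]: expected keys x, y, z, ax, ay, az, hand
```

Run:
```python
from h import *
from scipy.spatial.transform import Rotation as Ro
s=ctrl.sense();print(s["time_s"],s["joints"].round(3),s["eef_pos"].round(1))
q=s["ee_rot"];R=Ro.from_quat([*q[1:],q[0]]).as_matrix();print(R.round(3))
c=viewer.camera_info("wrist");b=viewer.capture("wrist");print(c)
cv2.imwrite("pics/w1.png",b)
for z in(107,150):print(proj(c,[571,-61,z]))
```

```text
0.1 [-1.34   0.313  1.498 -0.     1.331 -0.223] [ 230.1 -471.6  230.8]
[[-0.     0.438 -0.899]
 [ 0.001 -0.899 -0.438]
 [-1.    -0.001 -0.   ]]
{'fx': 278.00296052770653, 'fy': 278.00296052770653, 'cx': 317.8723722579332, 'cy': 198.04926107367874, 'k1': 0.00981480826053513, 'R': array([[ 4.37956312e-01, -8.98996042e-01, -6.20330815e-04],
       [-8.66524842e-01, -4.22321169e-01,  2.66044221e-01],
       [-2.39434681e-01, -1.15978214e-01, -9.63960626e-01]]), 't': array([-524.65847499,  -34.0787901 ,  378.3007538 ])}
[-155.33404079 -823.73212833]
[ -409.34421333 -1334.17616311]
```

View pics/w1.png

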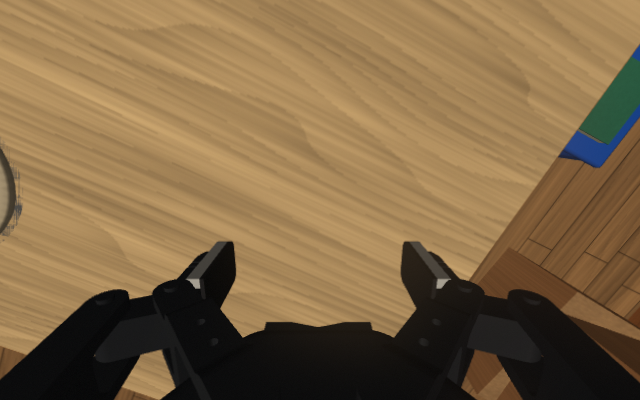

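The call needs every key, so the arm hasn't moved. The view shows only the fingers at (225,265) and (410,265) over bare table. Resending with all the keys, and turning the tool so that j6 has room for the clockwise turn.

Call:
{"api": "carry_out", "payload": {"targets": [{"x": 0.02, "y": 0.02, "z": 0.05, "ax": 0, "ay": 0, "az": 0.18, "hand": 1}, {"x": 0.06, "y": 0.05, "z": 0.07, "ax": 0, "ay": 0, "az": 0.36, "hand": 1}, {"x": 0.1, "y": 0.09, "z": 0.07, "ax": 0, "ay": 0, "az": 0.54, "hand": 1}, {"x": 0.14, "y": 0.13, "z": 0.07, "ax": 0, "ay": 0, "az": 0.72, "hand": 1}, {"x": 0.18, "y": 0.17, "z": 0.07, "ax": 0, "ay": 0, "az": 0.9, "hand": 1}]}}

```text
time_s: 0.78
eef_pos: [411.1, -300.4, 301.2]
ee_rot: [-0.444, -0.55, -0.445, 0.55]
force: [0.1, -0.2, -0.8]
grip_width: 0.998
```

Call:
{"api": "carry_out", "payload": {"targets": [{"x": 0.04, "y": 0.04, "z": 0, "ax": 0, "ay": 0, "az": 0.18, "hand": 1}, {"x": 0.08, "y": 0.08, "z": 0, "ax": 0, "ay": 0, "az": 0.36, "hand": 1}, {"x": 0.12, "y": 0.12, "z": 0, "ax": 0, "ay": 0, "az": 0.54, "hand": 1}, {"x": 0.16, "y": 0.16, "z": 0, "ax": 0, "ay": 0, "az": 0.72, "hand": 1}, {"x": 0.2, "y": 0.19, "z": 0, "ax": 0, "ay": 0, "az": 0.9, "hand": 1}]}}

```text
time_s: 1.4
eef_pos: [611.2, -110.0, 301.2]
ee_rot: [0.64, 0.302, 0.64, -0.302]
force: [0.6, -1.7, 1.1]
grip_width: 1.0
```

Call:
{"api": "carry_out", "payload": {"targets": [{"x": 0.02, "y": 0.02, "z": 0, "ax": 0, "ay": 0, "az": 0.18, "hand": 1}, {"x": 0.03, "y": 0.03, "z": 0, "ax": 0, "ay": 0, "az": 0.36, "hand": 1}, {"x": 0.03, "y": 0.03, "z": 0, "ax": 0, "ay": 0, "az": 0.54, "hand": 1}, {"x": 0.03, "y": 0.03, "z": 0, "ax": 0, "ay": 0, "az": 0.62, "hand": 1}, {"x": 0.03, "y": 0.03, "z": 0, "ax": 0, "ay": 0, "az": 0.62, "hand": 1}]}}

```text
time_s: 2.02
eef_pos: [640.1, -81.8, 300.9]
ee_rot: [0.7, 0.095, 0.701, -0.095]
force: [-0.3, 0.8, -0.2]
grip_width: 1.002
```

```bash
cat >> h.py <<'E'
def look(name):
    from scipy.spatial.transform import Rotation as Ro
    s=ctrl.sense();q=s["ee_rot"];R=Ro.from_quat([*q[1:],q[0]]).as_matrix()
    print(round(s["time_s"],2),s["joints"].round(3),s["eef_pos"].round(1),'yaw',np.degrees(np.arctan2(R[1,1],R[0,1])).round(1),'tilt',R[:2,0].round(4),'F',s["force"].round(1),'M',s["wrist_torque"].round(2),'g',round(s["grip_width"],3))
    if name:
        c=viewer.camera_info("wrist");b=viewer.capture("wrist");cv2.imwrite(name,b);return c,b
E
python3 - <<'E'
from h import *
c,b=look("pics/w2.png")
for z in(107,118,163):print(proj(c,[571,-61,z]))
E
```

```text
2.02 [-0.308  0.567  0.944 -0.     1.631 -1.611] [640.1 -81.8 300.9] yaw 74.6 tilt [-0.0007  0.0002] F [-0.3  0.8 -0.2] M [ 0.04  0.04 -0.07] g 1.002
[319.37212937 116.80858005]
[319.42093743 116.66012581]
[319.66065722 115.93098897]
```

View pics/w2.png

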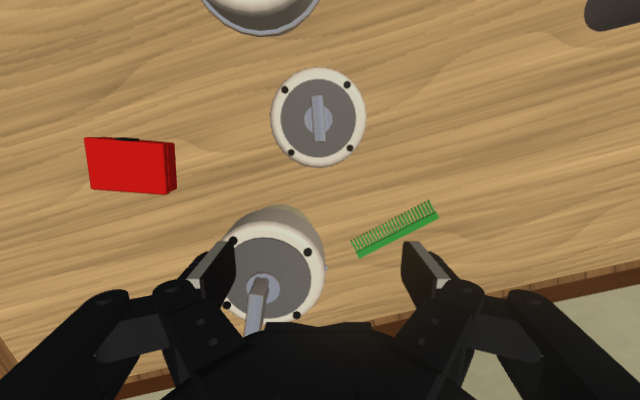

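The wanted screw is at (319,118), with its bar running from about (317,96) to (321,141); the large lantern, the box and the comb are all clear of it. Now to measure the bar's angle and the axis.

Run:
```python
from h import *
c=viewer.camera_info("wrist");b=cv2.imread("pics/w2.png")
hsv=cv2.cvtColor(b,cv2.COLOR_BGR2HSV)
x0,y0=265,60;cr=b[y0:y0+115,x0:x0+105]
# rim ellipse
m=(cv2.inRange(hsv,(0,0,170),(40,70,255)))[y0:y0+115,x0:x0+105]
k=max(cv2.findContours(m,cv2.RETR_EXTERNAL,cv2.CHAIN_APPROX_NONE)[0],key=cv2.contourArea)
e=cv2.fitEllipse(k);u,v=e[0][0]+x0,e[0][1]+y0;print('rim',u,v,e[1],onz(c,u,v,107).round(1), np.linalg.norm(onz(c,u+e[1][0]/2,v,107)-onz(c,u-e[1][0]/2,v,107)))
print(b[118,300:340].tolist())
bl=(cr[...,0].astype(int)-cr[...,2]);m2=((bl>10)&(cr[...,0]>100)).astype(np.uint8)*255
k=max(cv2.findContours(m2,cv2.RETR_EXTERNAL,cv2.CHAIN_APPROX_NONE)[0],key=cv2.contourArea)
print(cv2.minAreaRect(k),cv2.boundingRect(k))
cv2.imwrite("pics/c2.png",cv2.resize(np.hstack([cr,cv2.cvtColor(m2,cv2.COLOR_GRAY2BGR)]),None,fx=3.7,fy=3.7,interpolation=cv2.INTER_NEAREST))
```

```text
rim 318.9720916748047 115.60986709594727 (91.85647583007812, 96.28150939941406) [569.6 -61.1 107. ] 106.55013761208262
[[93, 100, 104], [94, 100, 104], [93, 99, 104], [89, 96, 100], [133, 130, 130], [154, 147, 144], [154, 146, 145], [153, 144, 143], [148, 140, 138], [147, 138, 137], [151, 142, 140], [137, 130, 129], [110, 113, 119], [124, 125, 128], [142, 137, 137], [143, 138, 137], [144, 138, 136], [144, 137, 136], [145, 137, 136], [149, 140, 139], [153, 144, 142], [156, 146, 144], [154, 148, 146], [145, 147, 146], [151, 147, 145], [154, 146, 144], [153, 144, 143], [151, 142, 141], [147, 138, 137], [147, 138, 137], [151, 143, 141], [146, 140, 139], [115, 116, 119], [94, 100, 104], [93, 100, 105], [94, 100, 104], [94, 100, 105], [94, 100, 105], [93, 100, 104], [93, 100, 104]]
((54.61384582519531, 51.549224853515625), (29.121761322021484, 3.4946112632751465), 86.8201675415039) (53, 37, 5, 30)
```

View pics/c2.png

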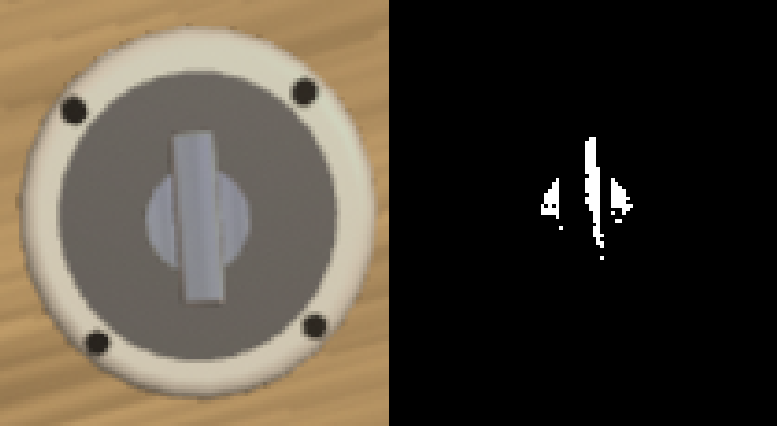

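The crop shows the bar from about (316.9,95.7) to (320.3,141.2) full-frame, on a collar centred at about (318.5,118).

Run:
```python
from h import *
c=viewer.camera_info("wrist")
p=onz(c,316.9,95.7,163);q=onz(c,320.3,141.2,163);d=p-q
print(p.round(1),q.round(1),((p+q)/2).round(1),np.linalg.norm(d),'bar dir',np.degrees(np.arctan2(d[1],d[0])))
print('disc',onz(c,318.5,118.1,107).round(1),'collar',onz(c,318.4,118.9,122).round(1))
```

```text
[552.6 -58.6 163. ] [594.3 -66.7 163. ] [573.5 -62.7 163. ] 42.506398111745284 bar dir 169.01938336632185
disc [572.2 -62.3 107. ] collar [573.1 -62.7 122. ]
```

Axis at about (573,-62.5), and the 42.5 mm bar length agrees with the 44 mm given. The bar points at 169°, so the jaws need yaw 79°. Moving over it and down.

Call:
{"api": "carry_out", "payload": {"targets": [{"x": -0.05, "y": 0.014, "z": 0, "ax": 0, "ay": 0, "az": 0.077, "hand": 1}, {"x": -0.067, "y": 0.0195, "z": -0.04, "ax": 0, "ay": 0, "az": 0.077, "hand": 1}, {"x": -0.067, "y": 0.0195, "z": -0.09, "ax": 0, "ay": 0, "az": 0.077, "hand": 1}, {"x": -0.067, "y": 0.0195, "z": -0.12, "ax": 0, "ay": 0, "az": 0.077, "hand": 0.2}, {"x": -0.067, "y": 0.0195, "z": -0.12, "ax": 0, "ay": 0, "az": 0.077, "hand": 0.2}]}}

```text
time_s: 2.7
eef_pos: [572.2, -62.2, 179.6]
ee_rot: [0.702, 0.068, 0.705, -0.068]
force: [-0.1, -0.5, -0.4]
grip_width: 0.609
```

Run:
```python
from h import *
c,b=look("pics/w3.png")
for p in([573,-62.5,163],[551,-58.5,163],[595,-66.5,163],[573,-62.5,122]):print(proj(c,p).round(1))
```

```text
2.7 [-0.312  0.468  1.412 -0.     1.266 -1.69 ] [572.2 -62.2 179.6] yaw 79.0 tilt [-0.004   0.0013] F [-0.1 -0.5 -0.4] M [-0.   -0.01  0.01] g 0.609
[317.6 235.7]
[317.1 200.9]
[318.  268.3]
[317.6 214.5]
```

View pics/w3.png

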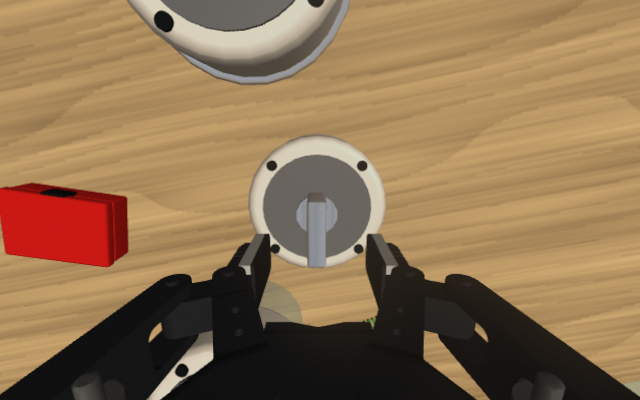

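The bar stands at column 317, midway between the fingers (263 and 372), with its far end at row 201 as predicted. Now down around it, then narrow the jaws to about 16.5 mm.

Call:
{"api": "carry_out", "payload": {"targets": [{"x": 0, "y": 0, "z": -0.025, "ax": 0, "ay": 0, "az": 0, "hand": 0.2}, {"x": 0, "y": 0, "z": -0.051, "ax": 0, "ay": 0, "az": 0, "hand": 0.2}, {"x": 0, "y": 0, "z": -0.051, "ax": 0, "ay": 0, "az": 0, "hand": -0.3}, {"x": 0, "y": 0, "z": -0.051, "ax": 0, "ay": 0, "az": 0, "hand": -0.6}, {"x": 0, "y": 0, "z": -0.051, "ax": 0, "ay": 0, "az": 0, "hand": -0.6}]}}

```text
time_s: 3.38
eef_pos: [573.8, -62.6, 131.9]
ee_rot: [0.705, 0.067, 0.703, -0.068]
force: [-0.4, -0.9, -0.3]
grip_width: 0.201
```

Call:
{"api": "carry_out", "payload": {"targets": [{"x": 0, "y": 0, "z": 0, "ax": 0, "ay": 0, "az": 0, "hand": -0.6}, {"x": 0, "y": 0, "z": 0, "ax": 0, "ay": 0, "az": 0, "hand": -0.6}]}}

```text
time_s: 3.62
eef_pos: [573.3, -62.4, 130.6]
ee_rot: [0.704, 0.067, 0.704, -0.067]
force: [0.0, -0.6, 0.3]
grip_width: 0.2
```

Run:
```python
from h import *
c,b=look("pics/w4.png")
for z in (163,152):
  for p in([551.4,-58.3],[573,-62.5]):print(z,proj(c,p+[z]).round(1))
print('collar far edge',[proj(c,[573-15.7,-62.5+3,z]).round(1) for z in(122,111)])
```

```text
3.62 [-0.312  0.517  1.471 -0.     1.153 -1.691] [573.3 -62.4 130.6] yaw 79.1 tilt [ 0.0005 -0.0002] F [ 0.  -0.6  0.3] M [ 0.    0.03 -0.01] g 0.2
163 [317.5 231.2]
163 [317.5 277.2]
152 [317.6 222.1]
152 [317.6 264.8]
collar far edge [array([317.6, 213.6]), array([317.6, 207.8])]
```

View pics/w4.png

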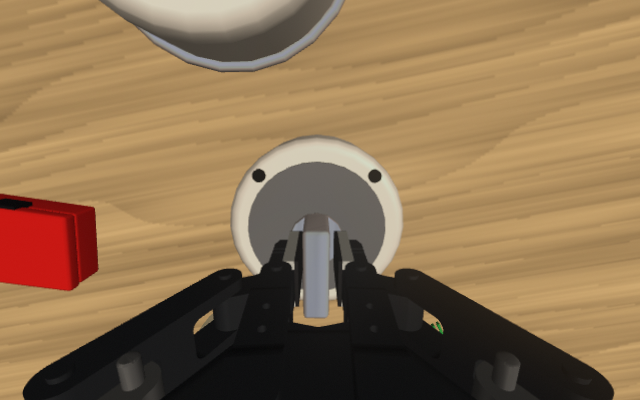

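The fingers stand either side of the bar (columns 303–329), with its far top edge at row 231 as predicted for z = 163 and no force. Starting a gentle clockwise turn; the first 11° or so is finger play.

Call:
{"api": "carry_out", "payload": {"targets": [{"x": 0, "y": 0, "z": 0, "ax": 0, "ay": 0, "az": -0.05, "hand": -0.6}, {"x": 0, "y": 0, "z": 0, "ax": 0, "ay": 0, "az": -0.1, "hand": -0.6}, {"x": 0, "y": 0, "z": 0, "ax": 0, "ay": 0, "az": -0.15, "hand": -0.6}, {"x": 0, "y": 0, "z": 0, "ax": 0, "ay": 0, "az": -0.2, "hand": -0.6}, {"x": 0, "y": 0, "z": 0, "ax": 0, "ay": 0, "az": -0.2, "hand": -0.6}]}}

```text
time_s: 4.3
eef_pos: [573.3, -62.7, 130.4]
ee_rot: [0.694, 0.137, 0.693, -0.137]
force: [1.0, -2.2, -0.5]
grip_width: 0.2
```

```bash
cat >> h.py <<'E'
def bar(b):
    g=cv2.GaussianBlur(b,(0,0),1).astype(int)
    # bar top is bluish (B>R) and lit: column extent on rows and topmost row
    m=((g[...,0]-g[...,2]>5)&(g[...,0]>110)).astype(np.uint8);m[:195]=0;m[325:]=0;m[:,:270]=0;m[:,365:]=0
    for r in(240,260,280,300):
        x=np.flatnonzero(m[r]);print(r,(x.min(),x.max(),x.size) if x.size else None,end=' ')
    d=np.diff(g[200:262,300:336].sum(2),axis=0)
    prof=g[200:250,311:323].sum(2).mean(1);dd=np.diff(prof);i=np.argsort(-abs(dd))[:8];print('edges',sorted((int(k)+200,int(dd[k])) for k in i))
E
cat > st.py <<'E'
import sys
from h import *
c,b=look(f"pics/{sys.argv[1]}.png");bar(b)
E
python3 - <<'E'
from h import *
bar(cv2.imread("pics/w4.png"))
E
python3 st.py s1
```

```text
240 (np.int64(307), np.int64(332), 22) 260 (np.int64(307), np.int64(326), 20) 280 (np.int64(307), np.int64(325), 19) 300 (np.int64(307), np.int64(325), 19) edges [(211, -7), (212, -11), (213, -11), (229, 20), (230, 37), (231, 43), (232, 31), (233, 14)]
4.3 [-0.312  0.518  1.471 -0.     1.152 -1.492] [573.3 -62.7 130.4] yaw 67.6 tilt [ 0.0004 -0.0005] F [ 1.  -2.2 -0.5] M [-0.26 -0.18  0.02] g 0.2
240 (np.int64(301), np.int64(332), 23) 260 (np.int64(304), np.int64(323), 20) 280 (np.int64(308), np.int64(327), 20) 300 (np.int64(312), np.int64(331), 20) edges [(214, 6), (215, 6), (229, 16), (230, 31), (231, 35), (232, 26), (233, 14), (234, 7)]
```

Call:
{"api": "carry_out", "payload": {"targets": [{"x": 0, "y": 0, "z": 0, "ax": 0, "ay": 0, "az": -0.03, "hand": -0.6}, {"x": 0, "y": 0, "z": 0, "ax": 0, "ay": 0, "az": -0.06, "hand": -0.6}, {"x": 0, "y": 0, "z": 0, "ax": 0, "ay": 0, "az": -0.08, "hand": -0.6}, {"x": 0, "y": 0, "z": 0, "ax": 0, "ay": 0, "az": -0.08, "hand": -0.6}]}}

```text
time_s: 4.85
eef_pos: [573.2, -62.5, 130.3]
ee_rot: [0.688, 0.165, 0.688, -0.165]
force: [1.8, -4.2, -0.6]
grip_width: 0.198
```

```bash
python3 st.py s2
```

```text
4.85 [-0.312  0.518  1.471 -0.     1.153 -1.411] [573.2 -62.5 130.3] yaw 63.0 tilt [ 0.0001 -0.0003] F [ 1.8 -4.2 -0.6] M [-0.57 -0.21  0.01] g 0.198
240 (np.int64(300), np.int64(332), 23) 260 (np.int64(303), np.int64(322), 20) 280 (np.int64(308), np.int64(327), 20) 300 (np.int64(313), np.int64(332), 20) edges [(212, -7), (214, 17), (215, 17), (230, 20), (231, 29), (232, 24), (233, 15), (234, 7)]
```

Call:
{"api": "carry_out", "payload": {"targets": [{"x": -0.0003, "y": -0.0008, "z": 0, "ax": 0, "ay": 0, "az": -0.03, "hand": -0.6}, {"x": -0.0003, "y": -0.0008, "z": 0, "ax": 0, "ay": 0, "az": -0.06, "hand": -0.6}, {"x": -0.0003, "y": -0.0008, "z": 0, "ax": 0, "ay": 0, "az": -0.08, "hand": -0.6}, {"x": -0.0003, "y": -0.0008, "z": 0, "ax": 0, "ay": 0, "az": -0.08, "hand": -0.6}]}}

```text
time_s: 5.4
eef_pos: [572.8, -63.1, 130.3]
ee_rot: [0.68, 0.192, 0.68, -0.192]
force: [1.6, -2.2, -0.1]
grip_width: 0.199
```

```bash
python3 st.py s3
```

```text
5.4 [-0.313  0.517  1.472  0.     1.153 -1.333] [572.8 -63.1 130.3] yaw 58.4 tilt [-0.0001  0.0001] F [ 1.6 -2.2 -0.1] M [-0.29 -0.23  0.02] g 0.199
240 (np.int64(301), np.int64(332), 22) 260 (np.int64(304), np.int64(323), 20) 280 (np.int64(309), np.int64(328), 20) 300 (np.int64(314), np.int64(333), 20) edges [(215, 6), (229, 8), (230, 21), (231, 32), (232, 31), (233, 21), (234, 10), (235, 6)]
```

Call:
{"api": "carry_out", "payload": {"targets": [{"x": 0, "y": -0.0003, "z": 0, "ax": 0, "ay": 0, "az": -0.03, "hand": -0.6}, {"x": 0, "y": -0.0003, "z": 0, "ax": 0, "ay": 0, "az": -0.06, "hand": -0.6}, {"x": 0, "y": -0.0003, "z": 0, "ax": 0, "ay": 0, "az": -0.08, "hand": -0.6}, {"x": 0, "y": -0.0003, "z": 0, "ax": 0, "ay": 0, "az": -0.08, "hand": -0.6}]}}

```text
time_s: 5.95
eef_pos: [572.8, -63.4, 130.3]
ee_rot: [0.672, 0.219, 0.672, -0.219]
force: [1.5, 0.6, 0.1]
grip_width: 0.199
```

```bash
python3 st.py s4
```

```text
5.95 [-0.313  0.517  1.472  0.     1.153 -1.253] [572.8 -63.4 130.3] yaw 53.8 tilt [-0.0001  0.0002] F [1.5 0.6 0.1] M [ 0.04 -0.25  0.04] g 0.199
240 (np.int64(301), np.int64(332), 23) 260 (np.int64(305), np.int64(324), 20) 280 (np.int64(310), np.int64(329), 20) 300 (np.int64(315), np.int64(334), 20) edges [(214, 8), (215, 6), (229, 11), (230, 25), (231, 35), (232, 29), (233, 18), (234, 9)]
```

About 11.5° of true turn so far and no sinking visible (edge row steady at 231). It may be crossed, so I'll keep the steps small and watch the moment.

Call:
{"api": "carry_out", "payload": {"targets": [{"x": 0, "y": 0, "z": 0, "ax": 0, "ay": 0, "az": -0.03, "hand": -0.6}, {"x": 0, "y": 0, "z": 0, "ax": 0, "ay": 0, "az": -0.06, "hand": -0.6}, {"x": 0, "y": 0, "z": 0, "ax": 0, "ay": 0, "az": -0.06, "hand": -0.6}]}}

```text
time_s: 6.38
eef_pos: [572.8, -63.5, 130.3]
ee_rot: [0.665, 0.24, 0.665, -0.24]
force: [1.2, 0.3, 0.1]
grip_width: 0.202
```

```bash
python3 st.py s5
```

```text
6.38 [-0.314  0.517  1.472 -0.     1.152 -1.193] [572.8 -63.5 130.3] yaw 50.4 tilt [-0.0001  0.    ] F [1.2 0.3 0.1] M [ 0.13 -0.25  0.02] g 0.202
240 (np.int64(301), np.int64(332), 22) 260 (np.int64(305), np.int64(324), 20) 280 (np.int64(310), np.int64(329), 20) 300 (np.int64(316), np.int64(334), 19) edges [(214, 6), (229, 14), (230, 28), (231, 34), (232, 28), (233, 16), (234, 8), (235, 5)]
```

Call:
{"api": "carry_out", "payload": {"targets": [{"x": 0, "y": 0, "z": 0, "ax": 0, "ay": 0, "az": -0.03, "hand": -0.6}, {"x": 0, "y": 0, "z": 0, "ax": 0, "ay": 0, "az": -0.06, "hand": -0.6}, {"x": 0, "y": 0, "z": 0, "ax": 0, "ay": 0, "az": -0.06, "hand": -0.6}]}}

```text
time_s: 6.8
eef_pos: [572.8, -63.5, 130.3]
ee_rot: [0.658, 0.259, 0.658, -0.259]
force: [1.7, 0.6, -0.1]
grip_width: 0.201
```

```bash
python3 st.py s6
```

```text
6.8 [-0.314  0.518  1.472 -0.     1.152 -1.133] [572.8 -63.5 130.3] yaw 46.9 tilt [-0.0001 -0.0001] F [ 1.7  0.6 -0.1] M [ 0.05 -0.25  0.02] g 0.201
240 (np.int64(301), np.int64(332), 22) 260 (np.int64(305), np.int64(324), 20) 280 (np.int64(311), np.int64(329), 19) 300 (np.int64(316), np.int64(334), 19) edges [(214, 7), (229, 15), (230, 28), (231, 34), (232, 27), (233, 15), (234, 8), (235, 5)]
```

About 18° turned with no sinking at all, where a clean start would have dropped about 3 mm, so the threads are crossed. There's no need to reach the stop: I'll turn back counter-clockwise, through the region already known to be free first.

Call:
{"api": "carry_out", "payload": {"targets": [{"x": 0, "y": 0, "z": 0, "ax": 0, "ay": 0, "az": 0.09, "hand": -0.6}, {"x": 0, "y": 0, "z": 0, "ax": 0, "ay": 0, "az": 0.18, "hand": -0.6}, {"x": 0, "y": 0, "z": 0, "ax": 0, "ay": 0, "az": 0.27, "hand": -0.6}, {"x": 0, "y": 0, "z": 0, "ax": 0, "ay": 0, "az": 0.36, "hand": -0.6}, {"x": 0, "y": 0, "z": 0, "ax": 0, "ay": 0, "az": 0.45, "hand": -0.6}]}}

```text
time_s: 7.48
eef_pos: [572.6, -63.6, 130.2]
ee_rot: [0.699, 0.105, 0.7, -0.105]
force: [1.3, -0.2, -0.2]
grip_width: 0.199
```

Call:
{"api": "carry_out", "payload": {"targets": [{"x": 0, "y": 0, "z": 0, "ax": 0, "ay": 0, "az": 0.06, "hand": -0.6}, {"x": 0, "y": 0, "z": 0, "ax": 0, "ay": 0, "az": 0.12, "hand": -0.6}, {"x": 0, "y": 0, "z": 0, "ax": 0, "ay": 0, "az": 0.18, "hand": -0.6}, {"x": 0, "y": 0, "z": 0, "ax": 0, "ay": 0, "az": 0.24, "hand": -0.6}, {"x": 0, "y": 0, "z": 0, "ax": 0, "ay": 0, "az": 0.24, "hand": -0.6}]}}

```text
time_s: 8.1
eef_pos: [572.6, -63.5, 130.2]
ee_rot: [0.707, 0.022, 0.707, -0.022]
force: [-0.4, 0.5, 1.0]
grip_width: 0.203
```

```bash
python3 st.py s7
```

```text
8.1 [-0.314  0.517  1.472 -0.     1.153 -1.823] [572.6 -63.5 130.2] yaw 86.5 tilt [-0.0007  0.    ] F [-0.4  0.5  1. ] M [ 0.01 -0.01  0.02] g 0.203
240 (np.int64(304), np.int64(337), 24) 260 (np.int64(314), np.int64(332), 19) 280 (np.int64(309), np.int64(327), 19) 300 (np.int64(304), np.int64(322), 19) edges [(212, -10), (213, -13), (215, 14), (216, 15), (230, 11), (231, 22), (232, 23), (233, 13)]
```

Call:
{"api": "carry_out", "payload": {"targets": [{"x": 0, "y": 0, "z": 0, "ax": 0, "ay": 0, "az": 0.05, "hand": -0.6}, {"x": 0, "y": 0, "z": 0, "ax": 0, "ay": 0, "az": 0.1, "hand": -0.6}, {"x": 0, "y": 0, "z": 0, "ax": 0, "ay": 0, "az": 0.15, "hand": -0.6}, {"x": 0, "y": 0, "z": 0, "ax": 0, "ay": 0, "az": 0.18, "hand": -0.6}, {"x": 0, "y": 0, "z": 0, "ax": 0, "ay": 0, "az": 0.18, "hand": -0.6}]}}

```text
time_s: 8.78
eef_pos: [572.8, -63.5, 130.2]
ee_rot: [0.706, -0.042, 0.706, 0.042]
force: [-0.6, 0.3, -0.1]
grip_width: 0.2
```

```bash
python3 st.py s8
```

```text
8.78 [-0.314  0.518  1.472 -0.     1.152 -2.003] [572.8 -63.5 130.2] yaw 96.8 tilt [-0.0003  0.    ] F [-0.6  0.3 -0.1] M [-0.   -0.07 -0.03] g 0.2
240 (np.int64(304), np.int64(337), 23) 260 (np.int64(314), np.int64(333), 20) 280 (np.int64(309), np.int64(327), 19) 300 (np.int64(304), np.int64(322), 19) edges [(211, -6), (212, -15), (213, -14), (215, 22), (216, 18), (230, 10), (231, 19), (232, 16)]
```

It passes freely counter-clockwise of the start, so no clean-start stop is there and it was crossed. Carrying on.

Call:
{"api": "carry_out", "payload": {"targets": [{"x": 0, "y": 0, "z": 0, "ax": 0, "ay": 0, "az": 0.05, "hand": -0.6}, {"x": 0, "y": 0, "z": 0, "ax": 0, "ay": 0, "az": 0.1, "hand": -0.6}, {"x": 0, "y": 0, "z": 0, "ax": 0, "ay": 0, "az": 0.15, "hand": -0.6}, {"x": 0, "y": 0, "z": 0, "ax": 0, "ay": 0, "az": 0.15, "hand": -0.6}]}}

```text
time_s: 9.32
eef_pos: [572.8, -63.5, 130.3]
ee_rot: [0.701, -0.095, 0.701, 0.095]
force: [0.9, -0.3, 0.8]
grip_width: 0.2
```

```bash
python3 st.py s9
```

```text
9.32 [-0.314  0.517  1.472 -0.     1.153 -2.152] [572.8 -63.5 130.3] yaw 105.4 tilt [-0.0001 -0.    ] F [ 0.9 -0.3  0.8] M [0.05 0.08 0.03] g 0.2
240 (np.int64(303), np.int64(337), 23) 260 (np.int64(314), np.int64(332), 19) 280 (np.int64(309), np.int64(327), 19) 300 (np.int64(304), np.int64(322), 19) edges [(212, -16), (213, -14), (215, 20), (216, 15), (230, 15), (231, 21), (232, 16), (233, 7)]
```

Call:
{"api": "carry_out", "payload": {"targets": [{"x": 0, "y": 0, "z": 0, "ax": 0, "ay": 0, "az": 0.04, "hand": -0.6}, {"x": 0, "y": 0, "z": 0, "ax": 0, "ay": 0, "az": 0.08, "hand": -0.6}, {"x": 0, "y": 0, "z": 0, "ax": 0, "ay": 0, "az": 0.12, "hand": -0.6}, {"x": 0, "y": 0, "z": 0, "ax": 0, "ay": 0, "az": 0.12, "hand": -0.6}]}}

```text
time_s: 9.88
eef_pos: [572.8, -63.5, 130.4]
ee_rot: [0.694, -0.136, 0.694, 0.136]
force: [-0.7, -0.8, 1.3]
grip_width: 0.204
```

```bash
python3 st.py s10
```

```text
9.88 [-0.314  0.517  1.472 -0.     1.153 -2.272] [572.8 -63.5 130.4] yaw 112.2 tilt [ 0. -0.] F [-0.7 -0.8  1.3] M [ 0.02  0.06 -0.04] g 0.204
240 (np.int64(303), np.int64(337), 22) 260 (np.int64(315), np.int64(333), 19) 280 (np.int64(309), np.int64(327), 19) 300 (np.int64(304), np.int64(322), 19) edges [(212, -16), (213, -14), (215, 20), (216, 14), (230, 16), (231, 21), (232, 16), (233, 7)]
```

Call:
{"api": "carry_out", "payload": {"targets": [{"x": 0, "y": 0, "z": 0, "ax": 0, "ay": 0, "az": 0.03, "hand": -0.6}, {"x": 0, "y": 0, "z": 0, "ax": 0, "ay": 0, "az": 0.06, "hand": -0.6}, {"x": 0, "y": 0, "z": 0, "ax": 0, "ay": 0, "az": 0.08, "hand": -0.6}, {"x": 0, "y": 0, "z": 0, "ax": 0, "ay": 0, "az": 0.08, "hand": -0.6}]}}

```text
time_s: 10.42
eef_pos: [572.9, -63.4, 130.3]
ee_rot: [0.688, -0.164, 0.688, 0.165]
force: [-0.2, 0.2, 0.2]
grip_width: 0.2
```

```bash
python3 st.py s11
```

```text
10.43 [-0.313  0.517  1.472  0.     1.152 -2.354] [572.9 -63.4 130.3] yaw 116.9 tilt [0.     0.0001] F [-0.2  0.2  0.2] M [-0.04  0.04 -0.03] g 0.2
240 (np.int64(304), np.int64(337), 22) 260 (np.int64(314), np.int64(333), 20) 280 (np.int64(310), np.int64(327), 18) 300 (np.int64(304), np.int64(322), 19) edges [(212, -16), (213, -16), (215, 19), (216, 13), (230, 16), (231, 23), (232, 18), (233, 9)]
```

Call:
{"api": "carry_out", "payload": {"targets": [{"x": 0, "y": 0, "z": 0, "ax": 0, "ay": 0, "az": 0.03, "hand": -0.6}, {"x": 0, "y": 0, "z": 0, "ax": 0, "ay": 0, "az": 0.06, "hand": -0.6}, {"x": 0, "y": 0, "z": 0, "ax": 0, "ay": 0, "az": 0.08, "hand": -0.6}, {"x": 0, "y": 0, "z": 0, "ax": 0, "ay": 0, "az": 0.08, "hand": -0.6}]}}

```text
time_s: 10.98
eef_pos: [572.8, -63.4, 130.2]
ee_rot: [0.681, -0.192, 0.681, 0.192]
force: [0.7, 0.0, 1.0]
grip_width: 0.201
```

```bash
python3 st.py s12
```

```text
10.97 [-0.313  0.518  1.472  0.     1.152 -2.434] [572.8 -63.4 130.2] yaw 121.5 tilt [-0.0001  0.0001] F [0.7 0.  1. ] M [-0.06  0.03 -0.06] g 0.201
240 (np.int64(304), np.int64(337), 20) 260 (np.int64(315), np.int64(333), 19) 280 (np.int64(310), np.int64(327), 18) 300 (np.int64(304), np.int64(322), 19) edges [(212, -14), (213, -14), (215, 18), (216, 14), (230, 14), (231, 21), (232, 17), (233, 9)]
```

Call:
{"api": "carry_out", "payload": {"targets": [{"x": 0, "y": 0, "z": 0, "ax": 0, "ay": 0, "az": 0.03, "hand": -0.6}, {"x": 0, "y": 0, "z": 0, "ax": 0, "ay": 0, "az": 0.06, "hand": -0.6}, {"x": 0, "y": 0, "z": 0, "ax": 0, "ay": 0, "az": 0.08, "hand": -0.6}, {"x": 0, "y": 0, "z": 0, "ax": 0, "ay": 0, "az": 0.08, "hand": -0.6}]}}

```text
time_s: 11.52
eef_pos: [572.8, -63.4, 130.3]
ee_rot: [0.672, -0.219, 0.672, 0.219]
force: [0.8, 0.1, -0.4]
grip_width: 0.198
```

```bash
python3 st.py s13
```

```text
11.53 [-0.313  0.517  1.472  0.     1.152 -2.514] [572.8 -63.4 130.3] yaw 126.1 tilt [-0.0001  0.    ] F [ 0.8  0.1 -0.4] M [-0.07 -0.04 -0.01] g 0.198
240 (np.int64(304), np.int64(337), 21) 260 (np.int64(316), np.int64(333), 18) 280 (np.int64(310), np.int64(327), 18) 300 (np.int64(304), np.int64(322), 19) edges [(212, -15), (213, -14), (215, 19), (216, 14), (230, 14), (231, 21), (232, 17), (233, 8)]
```

Call:
{"api": "carry_out", "payload": {"targets": [{"x": 0, "y": 0, "z": 0, "ax": 0, "ay": 0, "az": 0.03, "hand": -0.6}, {"x": 0, "y": 0, "z": 0, "ax": 0, "ay": 0, "az": 0.06, "hand": -0.6}, {"x": 0, "y": 0, "z": 0, "ax": 0, "ay": 0, "az": 0.08, "hand": -0.6}, {"x": 0, "y": 0, "z": 0, "ax": 0, "ay": 0, "az": 0.08, "hand": -0.6}]}}

```text
time_s: 12.08
eef_pos: [572.9, -63.5, 130.3]
ee_rot: [0.663, -0.246, 0.663, 0.246]
force: [0.9, -0.8, -0.8]
grip_width: 0.2
```

```bash
python3 st.py s14
```

```text
12.07 [-0.314  0.518  1.472  0.     1.152 -2.594] [572.9 -63.5 130.3] yaw 130.6 tilt [ 0.0001 -0.    ] F [ 0.9 -0.8 -0.8] M [-0.14 -0.11 -0.1 ] g 0.2
240 (np.int64(304), np.int64(336), 21) 260 (np.int64(313), np.int64(330), 18) 280 (np.int64(309), np.int64(324), 16) 300 (np.int64(303), np.int64(319), 17) edges [(207, -7), (208, -16), (209, -14), (211, 22), (212, 18), (224, 10), (225, 16), (226, 15)]
```

It has dropped: the edge row went from 231 to 225.5, about 7 mm. Now clockwise; the first 28° is finger play.

Call:
{"api": "carry_out", "payload": {"targets": [{"x": 0, "y": 0, "z": 0, "ax": 0, "ay": 0, "az": -0.09, "hand": -0.6}, {"x": 0, "y": 0, "z": 0, "ax": 0, "ay": 0, "az": -0.18, "hand": -0.6}, {"x": 0, "y": 0, "z": 0, "ax": 0, "ay": 0, "az": -0.27, "hand": -0.6}, {"x": 0, "y": 0, "z": 0, "ax": 0, "ay": 0, "az": -0.36, "hand": -0.6}, {"x": 0, "y": 0, "z": 0, "ax": 0, "ay": 0, "az": -0.44, "hand": -0.6}]}}

```text
time_s: 12.75
eef_pos: [572.7, -63.3, 130.3]
ee_rot: [0.701, -0.094, 0.701, 0.094]
force: [-0.7, -0.2, -0.3]
grip_width: 0.203
```

Call:
{"api": "carry_out", "payload": {"targets": [{"x": 0, "y": 0, "z": 0, "ax": 0, "ay": 0, "az": -0.05, "hand": -0.6}, {"x": 0, "y": 0, "z": 0, "ax": 0, "ay": 0, "az": -0.1, "hand": -0.6}, {"x": 0, "y": 0, "z": 0, "ax": 0, "ay": 0, "az": -0.15, "hand": -0.6}, {"x": 0, "y": 0, "z": 0, "ax": 0, "ay": 0, "az": -0.15, "hand": -0.6}]}}

```text
time_s: 13.25
eef_pos: [572.7, -63.4, 130.2]
ee_rot: [0.706, -0.042, 0.706, 0.042]
force: [0.4, 0.4, 0.1]
grip_width: 0.203
```

```bash
python3 st.py s15
```

```text
13.25 [-0.313  0.518  1.472 -0.     1.153 -2.004] [572.7 -63.4 130.2] yaw 96.9 tilt [-0.0005  0.0001] F [0.4 0.4 0.1] M [-0.06 -0.   -0.03] g 0.203
240 (np.int64(302), np.int64(332), 24) 260 (np.int64(308), np.int64(326), 19) 280 (np.int64(313), np.int64(330), 18) 300 (np.int64(318), np.int64(335), 18) edges [(208, -14), (209, -14), (223, 23), (224, 41), (225, 45), (226, 32), (227, 17), (228, 9)]
```

Call:
{"api": "carry_out", "payload": {"targets": [{"x": 0, "y": 0, "z": 0, "ax": 0, "ay": 0, "az": -0.04, "hand": -0.6}, {"x": 0, "y": 0, "z": 0, "ax": 0, "ay": 0, "az": -0.08, "hand": -0.6}, {"x": 0, "y": 0, "z": 0, "ax": 0, "ay": 0, "az": -0.12, "hand": -0.6}, {"x": 0, "y": 0, "z": 0, "ax": 0, "ay": 0, "az": -0.12, "hand": -0.6}]}}

```text
time_s: 13.8
eef_pos: [572.7, -63.4, 130.2]
ee_rot: [0.707, -0.0, 0.707, 0.0]
force: [-0.2, 0.9, 0.4]
grip_width: 0.2
```

```bash
python3 st.py s16
```

```text
13.8 [-0.313  0.517  1.472 -0.     1.153 -1.885] [572.7 -63.4 130.2] yaw 90.0 tilt [-0.0003  0.0001] F [-0.2  0.9  0.4] M [ 0.02  0.04 -0.02] g 0.2
240 (np.int64(303), np.int64(332), 23) 260 (np.int64(308), np.int64(326), 19) 280 (np.int64(313), np.int64(330), 18) 300 (np.int64(318), np.int64(335), 18) edges [(208, -12), (209, -10), (222, 14), (223, 32), (224, 44), (225, 38), (226, 22), (227, 11)]
```

It turns freely and is sinking (edge 224.7 → 224.3).

Call:
{"api": "carry_out", "payload": {"targets": [{"x": 0, "y": 0, "z": 0, "ax": 0, "ay": 0, "az": -0.04, "hand": -0.6}, {"x": 0, "y": 0, "z": 0, "ax": 0, "ay": 0, "az": -0.08, "hand": -0.6}, {"x": 0, "y": 0, "z": 0, "ax": 0, "ay": 0, "az": -0.12, "hand": -0.6}, {"x": 0, "y": 0, "z": 0, "ax": 0, "ay": 0, "az": -0.12, "hand": -0.6}]}}

```text
time_s: 14.35
eef_pos: [572.8, -63.4, 130.3]
ee_rot: [0.706, 0.042, 0.706, -0.042]
force: [-0.4, 0.1, -1.2]
grip_width: 0.204
```

```bash
python3 st.py s17
```

```text
14.35 [-0.313  0.517  1.472  0.     1.153 -1.765] [572.8 -63.4 130.3] yaw 83.2 tilt [-0.0002  0.0001] F [-0.4  0.1 -1.2] M [ 0.01 -0.05 -0.01] g 0.204
240 (np.int64(303), np.int64(332), 23) 260 (np.int64(308), np.int64(326), 19) 280 (np.int64(313), np.int64(330), 18) 300 (np.int64(318), np.int64(335), 18) edges [(207, -9), (208, -10), (221, 9), (222, 26), (223, 41), (224, 40), (225, 25), (226, 13)]
```

Call:
{"api": "carry_out", "payload": {"targets": [{"x": 0, "y": 0, "z": 0, "ax": 0, "ay": 0, "az": -0.04, "hand": -0.6}, {"x": 0, "y": 0, "z": 0, "ax": 0, "ay": 0, "az": -0.08, "hand": -0.6}, {"x": 0, "y": 0, "z": 0, "ax": 0, "ay": 0, "az": -0.12, "hand": -0.6}, {"x": 0, "y": 0, "z": 0, "ax": 0, "ay": 0, "az": -0.12, "hand": -0.6}]}}

```text
time_s: 14.9
eef_pos: [572.8, -63.4, 130.3]
ee_rot: [0.702, 0.084, 0.702, -0.084]
force: [-0.5, 0.3, -0.6]
grip_width: 0.2
```

```bash
python3 st.py s18
```

```text
14.9 [-0.314  0.517  1.472  0.     1.153 -1.645] [572.8 -63.4 130.3] yaw 76.3 tilt [-0.  0.] F [-0.5  0.3 -0.6] M [ 0.07  0.06 -0.01] g 0.2
240 (np.int64(304), np.int64(332), 22) 260 (np.int64(309), np.int64(326), 18) 280 (np.int64(313), np.int64(330), 18) 300 (np.int64(318), np.int64(333), 16) edges [(207, -8), (220, 6), (221, 20), (222, 36), (223, 39), (224, 27), (225, 15), (226, 7)]
```

Call:
{"api": "carry_out", "payload": {"targets": [{"x": 0, "y": 0, "z": 0, "ax": 0, "ay": 0, "az": -0.04, "hand": -0.6}, {"x": 0, "y": 0, "z": 0, "ax": 0, "ay": 0, "az": -0.08, "hand": -0.6}, {"x": 0, "y": 0, "z": 0, "ax": 0, "ay": 0, "az": -0.1, "hand": -0.6}, {"x": 0, "y": 0, "z": 0, "ax": 0, "ay": 0, "az": -0.1, "hand": -0.6}]}}

```text
time_s: 15.45
eef_pos: [572.8, -63.4, 130.3]
ee_rot: [0.697, 0.12, 0.697, -0.12]
force: [0.3, 0.6, -2.3]
grip_width: 0.202
```

```bash
python3 st.py s19
```

```text
15.45 [-0.313  0.517  1.472  0.     1.152 -1.544] [572.8 -63.4 130.3] yaw 70.5 tilt [0. 0.] F [ 0.3  0.6 -2.3] M [ 0.08  0.04 -0.02] g 0.202
240 (np.int64(304), np.int64(332), 22) 260 (np.int64(309), np.int64(326), 18) 280 (np.int64(314), np.int64(331), 18) 300 (np.int64(319), np.int64(332), 14) edges [(207, -5), (220, 8), (221, 23), (222, 37), (223, 36), (224, 23), (225, 12), (226, 6)]
```

A downward pull of 2.3 N has appeared: the head may be hanging on finger friction. Easing the fingers so it can sink.

Call:
{"api": "carry_out", "payload": {"targets": [{"x": 0, "y": 0, "z": 0, "ax": 0, "ay": 0, "az": 0.1, "hand": -0.5}, {"x": 0, "y": 0, "z": 0, "ax": 0, "ay": 0, "az": 0.1, "hand": -0.5}, {"x": 0, "y": 0, "z": 0, "ax": 0, "ay": 0, "az": 0.1, "hand": -0.5}]}}

```text
time_s: 15.88
eef_pos: [572.9, -63.5, 130.4]
ee_rot: [0.702, 0.085, 0.702, -0.085]
force: [0.7, 0.4, 0.6]
grip_width: 0.255
```

```bash
python3 st.py s20
```

```text
15.88 [-0.314  0.517  1.472 -0.     1.152 -1.642] [572.9 -63.5 130.4] yaw 76.1 tilt [ 0.0003 -0.0001] F [0.7 0.4 0.6] M [-0.01 -0.    0.  ] g 0.255
240 (np.int64(300), np.int64(336), 27) 260 (np.int64(310), np.int64(327), 18) 280 (np.int64(312), np.int64(329), 18) 300 (np.int64(315), np.int64(330), 16) edges [(206, -9), (207, -12), (220, 14), (221, 33), (222, 47), (223, 40), (224, 21), (225, 9)]
```

Call:
{"api": "carry_out", "payload": {"targets": [{"x": 0, "y": 0, "z": 0, "ax": 0, "ay": 0, "az": -0.04, "hand": -0.6}, {"x": 0, "y": 0, "z": 0, "ax": 0, "ay": 0, "az": -0.08, "hand": -0.6}, {"x": 0, "y": 0, "z": 0, "ax": 0, "ay": 0, "az": -0.1, "hand": -0.6}, {"x": 0, "y": 0, "z": 0, "ax": 0, "ay": 0, "az": -0.1, "hand": -0.6}]}}

```text
time_s: 16.42
eef_pos: [572.8, -63.4, 130.3]
ee_rot: [0.697, 0.12, 0.697, -0.12]
force: [-1.4, 0.9, 0.5]
grip_width: 0.2
```

```bash
python3 st.py s21
```

```text
16.43 [-0.313  0.517  1.472  0.     1.152 -1.544] [572.8 -63.4 130.3] yaw 70.5 tilt [0.     0.0001] F [-1.4  0.9  0.5] M [ 0.05  0.06 -0.04] g 0.2
240 (np.int64(304), np.int64(332), 22) 260 (np.int64(309), np.int64(326), 18) 280 (np.int64(314), np.int64(331), 18) 300 (np.int64(319), np.int64(331), 13) edges [(207, -5), (220, 8), (221, 25), (222, 38), (223, 35), (224, 21), (225, 10), (226, 6)]
```

Call:
{"api": "carry_out", "payload": {"targets": [{"x": 0, "y": 0, "z": 0, "ax": 0, "ay": 0, "az": -0.03, "hand": -0.6}, {"x": 0, "y": 0, "z": 0, "ax": 0, "ay": 0, "az": -0.06, "hand": -0.6}, {"x": 0, "y": 0, "z": 0, "ax": 0, "ay": 0, "az": -0.08, "hand": -0.6}, {"x": 0, "y": 0, "z": 0, "ax": 0, "ay": 0, "az": -0.08, "hand": -0.6}]}}

```text
time_s: 16.98
eef_pos: [572.8, -63.5, 130.2]
ee_rot: [0.691, 0.148, 0.692, -0.148]
force: [0.4, 0.3, 0.3]
grip_width: 0.2
```

```bash
python3 st.py s22
```

```text
16.98 [-0.314  0.518  1.472 -0.     1.152 -1.463] [572.8 -63.5 130.2] yaw 65.9 tilt [-0.0001 -0.    ] F [0.4 0.3 0.3] M [0.17 0.01 0.11] g 0.2
240 (np.int64(304), np.int64(332), 21) 260 (np.int64(309), np.int64(326), 18) 280 (np.int64(314), np.int64(331), 18) 300 (np.int64(319), np.int64(331), 13) edges [(206, -7), (209, 6), (220, 9), (221, 26), (222, 37), (223, 33), (224, 20), (225, 10)]
```

Call:
{"api": "carry_out", "payload": {"targets": [{"x": 0, "y": 0, "z": 0, "ax": 0, "ay": 0, "az": -0.03, "hand": -0.6}, {"x": 0, "y": 0, "z": 0, "ax": 0, "ay": 0, "az": -0.06, "hand": -0.6}, {"x": 0, "y": 0, "z": 0, "ax": 0, "ay": 0, "az": -0.06, "hand": -0.6}]}}

```text
time_s: 17.4
eef_pos: [572.8, -63.5, 130.3]
ee_rot: [0.687, 0.169, 0.687, -0.169]
force: [-0.5, 1.0, -1.1]
grip_width: 0.201
```

```bash
python3 st.py s23
```

```text
17.4 [-0.314  0.517  1.472 -0.     1.152 -1.403] [572.8 -63.5 130.3] yaw 62.4 tilt [-0.0001 -0.0001] F [-0.5  1.  -1.1] M [ 0.09  0.01 -0.01] g 0.201
240 (np.int64(305), np.int64(332), 20) 260 (np.int64(309), np.int64(326), 18) 280 (np.int64(314), np.int64(331), 18) 300 (np.int64(319), np.int64(331), 13) edges [(209, 4), (220, 11), (221, 26), (222, 37), (223, 34), (224, 20), (225, 9), (226, 5)]
```

The height has stopped changing (edge 222.6, collar edge 213 → 207, both as predicted for home) and the torque is still low. Opening, rising and checking.

Call:
{"api": "carry_out", "payload": {"targets": [{"x": 0, "y": 0, "z": 0, "ax": 0, "ay": 0, "az": 0, "hand": -0.2}, {"x": 0, "y": 0, "z": 0, "ax": 0, "ay": 0, "az": 0, "hand": 0.2}, {"x": 0, "y": 0, "z": 0, "ax": 0, "ay": 0, "az": 0, "hand": 0.2}, {"x": 0, "y": 0, "z": 0.03, "ax": 0, "ay": 0, "az": 0, "hand": 0.2}, {"x": 0, "y": 0, "z": 0.05, "ax": 0, "ay": 0, "az": 0, "hand": 0.2}]}}

```text
time_s: 18.08
eef_pos: [573.1, -63.6, 181.5]
ee_rot: [0.687, 0.168, 0.686, -0.168]
force: [-0.1, 0.6, 0.0]
grip_width: 0.594
```

Call:
{"api": "carry_out", "payload": {"targets": [{"x": 0.02, "y": -0.01, "z": 0, "ax": 0, "ay": 0, "az": 0, "hand": 0.2}, {"x": 0.04, "y": -0.02, "z": 0, "ax": 0, "ay": 0, "az": 0, "hand": 0.2}, {"x": 0.04, "y": -0.02, "z": 0, "ax": 0, "ay": 0, "az": 0, "hand": 0.2}, {"x": 0.04, "y": -0.02, "z": 0, "ax": 0, "ay": 0, "az": 0, "hand": 0.2}]}}

```text
time_s: 18.58
eef_pos: [612.3, -83.1, 180.1]
ee_rot: [0.687, 0.168, 0.687, -0.168]
force: [1.2, -0.2, 0.3]
grip_width: 0.6
```

Run:
```python
from h import *
c,b=look("pics/f.png")
print([(z,proj(c,[572.8,-63,z]).round(1)) for z in(107,111,122,152,163)])
cr=cv2.resize(b[110:290,200:440],None,fx=3.3,fy=3.3,interpolation=cv2.INTER_CUBIC);cv2.imwrite("pics/f2.png",cr)
```

```text
18.57 [-0.324  0.558  1.269  0.     1.316 -1.414] [612.3 -83.1 180.1] yaw 62.5 tilt [-0.0006  0.0002] F [ 1.2 -0.2  0.3] M [ 0.03 -0.08 -0.04] g 0.6
[(107, array([317.3, 152.2])), (111, array([317.3, 152.7])), (122, array([317.2, 154.4])), (152, array([317.1, 160. ])), (163, array([317.1, 162.6]))]
```

View pics/f2.png

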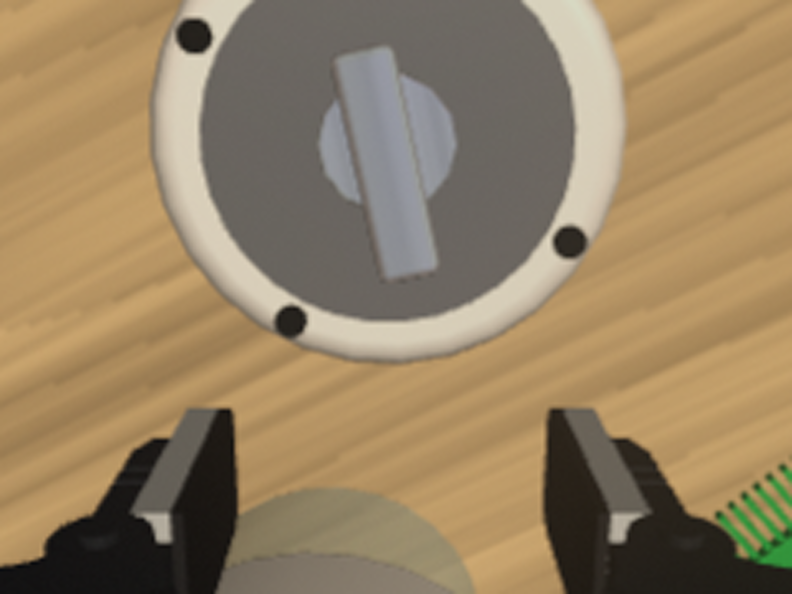

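The crop shows the collar lying on the base with a width of 137 crop px (41.5 px real), and the bar clear of both fingers. Checking the height from the sizes.

Run:
```python
from h import *
c=viewer.camera_info("wrist")
f=lambda x,y:(200+x/3.3,110+y/3.3)
for z in(150,152,155,163):
    p=onz(c,*f(364,52),z);q=onz(c,*f(411,275),z);d=p-q;print(z,np.linalg.norm(d).round(1),((p+q)/2).round(1),np.degrees(np.arctan2(d[1],d[0])).round(1))
for z in(111,115,122):print('collar',z,np.linalg.norm(onz(c,*f(319,142),z)-onz(c,*f(456.5,142),z)).round(1))
p=onz(c,*f(388,142),111);print(p)
```

```text
150 42.9 [573.6 -63.  150. ] 164.3
152 42.4 [573.3 -62.8 152. ] 164.3
155 41.7 [573.  -62.7 155. ] 164.3
163 39.7 [572.  -62.1 163. ] 164.3
collar 111 31.5
collar 115 30.9
collar 122 29.9
[573.13434853 -62.86199344 111.        ]
```

Call:
{"api": "carry_out", "payload": {"targets": [{"x": 0, "y": 0, "z": 0.04, "ax": 0, "ay": 0, "az": 0, "hand": 0.2}, {"x": 0, "y": 0, "z": 0.08, "ax": 0, "ay": 0, "az": 0, "hand": 0.2}, {"x": 0, "y": 0, "z": 0.08, "ax": 0, "ay": 0, "az": 0, "hand": 0.2}, {"x": 0, "y": 0, "z": 0.08, "ax": 0, "ay": 0, "az": 0, "hand": 0.2}]}}

```text
time_s: 19.12
eef_pos: [612.3, -83.2, 259.6]
ee_rot: [0.686, 0.168, 0.687, -0.168]
force: [-0.5, 0.1, -1.3]
grip_width: 0.6
```

Run:
```python
from h import *
look(None);print(finish_job())
```

```text
19.12 [-0.324  0.509  1.139  0.     1.494 -1.415] [612.3 -83.2 259.6] yaw 62.5 tilt [-0.0011  0.0004] F [-0.5  0.1 -1.3] M [-0.02  0.02 -0.01] g 0.6
the job is handed in; nothing more can be done
None
```

The screw in the smallest lantern is home with its collar down on the base, and I let go and handed the job in at about 19 s.

- **What happened:** The screw was crossed. It turned about 18° clockwise without sinking, so I stopped before reaching its stop. I turned it back until it dropped about 7 mm, roughly 37° counter-clockwise of the start. Then I turned it about 42° clockwise.
- **Height:** The head stopped sinking over the last 8° or so. The bar and collar sizes in the last picture fit home to within about 1 mm, which is as fine as the camera could tell.
- **Force:** The turning moment at the checks stayed at or below about 0.11 N m, well under the bush's 0.4 N m. One brief 2.3 N downward pull came near the end. I eased the fingers to let the head sink, then carried on.
- **End state:** The gripper is clear of everything. The tumbler, battery box and comb were never touched, though I did not re-measure their positions at the end.

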